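# Pile the plates and hold the capsule hood at its vent position

### The arm

A 6-joint arm with a two-finger parallel gripper is mounted at the origin on the work surface. World frame = base frame: x ahead of the robot, y to its left, z up, the work surface at z = 0. Lengths are in m, angles in rad, forces in N, time in s.
With the tool pointing down it reaches from about 0.275 to 0.825 m from the base axis. Payload 5.2 kg.
Tool frame: the origin (TCP) lies on the mounting face of the last link; the fingertips stand 186 mm ahead of it and the grasp point (between the pads) lies 167 mm ahead of it; z points along the fingers, y is the line along which they close (so a half turn about z gives the same grasp; the last joint's range is limited). The gripper opens to 93 mm and grips with 3 to 60 N. Pads are 15 mm wide; open, the fingers measure 128 mm over their backs; the gripper's body (75 mm by 188 mm) begins 65 mm behind the grasp point.
Start: joints at [-1.303, 0.259, 1.535, -0, 1.348, -0.203], TCP at [0.25, -0.49, 0.405] pointing down, gripper open.
Joint ranges: [-3.14, 3.14], [-0.91, 2.08], [0.19, 2.58], [-1.22, 4.36], [0.22, 2.71], [-3.12, 3.12]. Speed limits (rad/s): [2.57, 2.57, 3.14, 3.14, 3.14, 3.14].

### API

Orientations are given as a unit quaternion [w, x, y, z].
In Python, from bench import robot gives the robot as it stands. The module is installed in compiled form; this text tells all that it offers.
- The arm moves only by the shell command python3 -m creep 'ROWS' [FORCE]. ROWS is JSON, a list that holds one entry, the list of rows, each a list of 7 numbers: the shift along the tool's x, y, z in mm, then the turn, a rotation vector about the tool's x, y, z in rad, then the finger opening in mm, from 0 to 93. In form: [[[tx, ty, tz, ax, ay, az, gripper], ...]]. A call has 1 to 12 rows; each row is the pose to reach, as a shift and turn from the pose commanded when the call began, along the tool's axes at that moment; what a row does not reach only later rows make up. A row lasts 1/12 s, in which the tool goes at most 41.7 mm and 7.16 degrees, less where a joint would pass 70% of its speed; a pose out of reach is approached as far as the arm can. A call with a gripper value outside its range is refused whole. The fingers move at their own pace and stop on an object; FORCE is the grip in N (left out, the last holds). Time passes only in rows, so rows that repeat a pose let the fingers close. It gives the time, the measured TCP pose, the force, the opening and the grip force at its end, in the units of the state.
- robot.state(): the state, without advancing time (a new reading comes with each control period).
- robot.camera(name): name is "scene" or "side" or "wrist"; returns a dict with "color" (400x640x3 uint8, red, green, blue), "z_map" (400x640 float32, m along the optical axis (not along the pixel's ray), 0 where there is no reading), "fx", "fy", "cx", "cy" (pixels), "distortion" ([k1, k2, p1, p2, k3] as OpenCV has them; the pictures are not rectified), "R" (3x3) and "t" (3): a world point X has camera coordinates R X + t. Camera axes: x right, y down, z forward; pixel columns grow to the right and rows downward; lengths in m; the calibration is good to about 2 mm. A picture is of the moment at which its call begins.
- robot.hand_in(): hands the job in; it is judged then, once.
The state is a dict: "clock": time; "qpos": joint angles; "joint_velocities": joint speeds; "effort": joint torques, N m; "tcp_pos": TCP position; "ee_rot": TCP orientation; "force": force on the tool from outside, world axes, zero at the start; "moment": the same for the moment, N m; "width": finger opening in m; "gripper_force": force on a finger pad.
Only numpy, scipy, OpenCV 4.12 (cv2) and the standard library are available. Lean on these libraries where they do the work, as an engineer would, in place of code of your own. Each camera call takes 0.05 s, during which the arm holds its last target. There are 200 camera calls.

### The job

Stack the two dark square plates squarely on the white pedestal of the capsule base, thick one first, thin one on top. Then set the steel hood over the pile, lugs down through the slots until it is fully home, and twist it clockwise (seen from above) against its spring to the vent position, halfway from the slots to the lock, where the grip bar points at the round studs; never push on into the lock. Finish while holding the hood there, as it springs back if let go, and leave the jar, the white block and the spatula alone.

Things in the scene. Friction and masses are not known exactly. Their poses are not given: they have to be found in the camera images.
- base: Round steel capsule base fixed to the bench, 126 mm across, 20 mm high; origin at the centre of its underside, z up. Floor 6 mm thick; on it a white square pedestal 46 x 46 mm, sides along x and y, top 30 mm above the origin. Lip 15 to 20 mm up with a 94 mm hole; under it a space 9 mm high, 116 mm across. Two slots about 23 mm wide cut the lip at the base's +x and -x, for the hood's lugs.
- slot (a point): Centre of the +x slot at the lip's top, 52 mm from the axis, 20 mm up; axes as the base. In the slots the lugs go down to the floor; then the hood turns clockwise only (about 6 degrees of play the other way). From 6 degrees on the lugs push a preloaded spring ring (0.18 N m, rising to 0.30 N m at halfway), from 56 degrees they also rub on sprung catch balls, at 80 degrees they click into the lock at a solid stop.
- vent_stud (a point): Small dark round stud on the lip, 56 mm from the axis, 40 degrees (0.70 rad) clockwise of the +x slot; another stands opposite. The hood is at the vent position (halfway) when its grip bar and ribs point at the two round studs.
- lock_stud (a point): Small dark square stud on the lip, 56 mm from the axis, 80 degrees clockwise of the +x slot; another stands opposite. It marks the lock, which must not be entered.
- pedestal_top (a point): Centre of the pedestal's flat top, 30 mm above the base's origin; axes as the base.
- return_ring (a joint): Turn of the base's spring ring in rad: 0 at rest, growing as the hood's lugs push it clockwise. It reads the hood's clockwise angle from the slots minus about 0.11 rad, so about 0.59 at the vent position; over 1.0 the hood is going into the lock.
- hood: Loose upside-down steel can, 0.28 to 0.46 kg, 88 mm outer, 80 mm inner diameter, 64 mm high (60 inside), open side down; origin at the centre of its lower rim. On top a black grip bar 60 (x) x 16 (y) x 32 mm. At the rim, at +x and -x, two lugs 14 mm wide, 6 mm thick, reaching 55 mm from the axis, a dark rib above each. A half turn changes nothing. Home, its origin is 6 mm above the base's.
- hood_grip (a point): Point on the hood's axis inside the grip bar, 82 mm above the hood's origin; axes as the hood. Grip the bar across its 16 mm width (along y).
- board: White board fixed to the bench, 220 (x) x 80 (y) x 15 mm high, on which the plates lie at the start; origin at the centre of its underside.
- thick_plate: Dark grey square plate 46 x 46 x 14 mm, 95 g, loose, lying flat; origin at the centre of its underside, sides along x and y.
- thin_plate: Dark grey square plate 46 x 46 x 8 mm, 54 g, loose, lying flat; origin at the centre of its underside, sides along x and y.
- vial_jar: Bystander: amber glass jar with a white cap, 56 mm across, 85 mm high; origin at the centre of its underside. Leave alone.
- white_block: Bystander: white ceramic block 60 x 50 x 40 mm; origin at the centre of its underside. Leave alone.
- spatula: Bystander: thin lab spatula, a 10 mm rod with a 14 mm wide blade, 175 mm long along its x, lying on the robot's side of the base; origin near its middle. Leave alone.
Mind the look-alikes: they are no part of the job. Leave any blue, green or red look-alike of the thick_plate alone.

How it is judged:
On the way, in this order (a step that is already met when the one before it is completed fails the run):
1. both plates lie squarely piled on the pedestal, thick below thin, let go (horizontal distance between each of thick_plate, thin_plate and pedestal_top below 0.006 m and z of thick_plate in the frame of base between 0.0275 and 0.0325 m and angle between each of thick_plate, thin_plate's own z axis and vertical below 0.06 rad and (angle between the x axis of thick_plate and the x axis of base, either way round below 0.14 rad or angle between the x axis of thick_plate and the y axis of base, either way round below 0.14 rad) and z of thin_plate in the frame of base between 0.041 and 0.047 m and (angle between the x axis of thin_plate and the x axis of base, either way round below 0.14 rad or angle between the x axis of thin_plate and the y axis of base, either way round below 0.14 rad) and contact force between the fingers and thin_plate below 0.2 N and contact force between the fingers and thick_plate below 0.2 N), for 0.2 s.
2. the hood sits home in the base, its lugs down through the slots and not yet turned far (horizontal distance between hood and base below 0.005 m and z of hood in the frame of base between 0.003 and 0.0095 m and angle between hood's own z axis and vertical below 0.06 rad and angle between the x axis of hood and the x axis of base, either way round below 0.45 rad), for 0.1 s.
At the end, for the whole second after the job is handed in: Hood gripped (over 3 N), still, home in the base (within 5 mm of its axis, 3 to 9.5 mm high, tilt under 0.06 rad), turned clockwise 0.50 to 0.90 rad (ring over 0.35); under it the pile, thick below thin, flat, each within 6 mm and 0.14 rad of square with the pedestal (horizontal distance between each of thick_plate, thin_plate and pedestal_top below 0.006 m and z of thick_plate in the frame of base between 0.0275 and 0.0325 m and angle between each of thick_plate, thin_plate, hood's own z axis and vertical below 0.06 rad and (angle between the x axis of thick_plate and the x axis of base, either way round below 0.14 rad or angle between the x axis of thick_plate and the y axis of base, either way round below 0.14 rad) and z of thin_plate in the frame of base between 0.041 and 0.047 m and (angle between the x axis of thin_plate and the x axis of base, either way round below 0.14 rad or angle between the x axis of thin_plate and the y axis of base, either way round below 0.14 rad) and horizontal distance between hood and base below 0.005 m and z of hood in the frame of base between 0.003 and 0.0095 m and angle between the x axis of hood and the x axis of base, either way round between 0.5 and 0.9 rad and value of joint return_ring above 0.35 rad and contact force between the fingers and hood above 3 N and linear speed of hood below 0.01 m/s and angular speed of hood below 0.3 rad/s); the arm keeps its last pose, push and grip.
It fails at once if the hood is pushed on into the lock (value of joint return_ring above 1 rad).
It fails at once if a bystander is disturbed (distance of any of vial_jar, white_block, spatula from where it was at the start of the episode above 0.03 m).
It also fails if it takes over 72 s, if anything falls off the work surface, if the arm or the gripper's body presses on something with over 40 N, if the wrist force passes 120 N, or if a joint passes its speed limit or range.

## Working session

There is one attempt and no reset: what is moved stays moved. The work goes in short steps, Python scripts to look and compute and a shell command to move; the robot and the scene stay as the last step left them, time stands still between calls to the robot, and variables do not carry over. Pictures are saved under pics/ and viewed, at most 10 in all, crops included, and the job is handed in when it is done.

```bash
mkdir -p pics; cat > h.py <<'E'
import numpy as np, cv2
from bench import robot
from scipy.spatial.transform import Rotation as Ro
def cam(n,save=None):
    c=robot.camera(n)
    if save: cv2.imwrite('pics/'+save,c['color'][:,:,::-1])
    np.savez('last_'+n,**{k:np.array(v) for k,v in c.items()})
    return c
def load(n): return np.load('last_'+n+'.npz')
def K(c): return np.array([[c['fx'],0,c['cx']],[0,c['fy'],c['cy']],[0,0,1]],float)
def rays(c,uv):
    p=cv2.undistortPoints(np.array(uv,float).reshape(-1,1,2),K(c),np.array(c['distortion'],float)).reshape(-1,2)
    return np.c_[p,np.ones(len(p))]
def onz(c,uv,z):
    d=rays(c,uv)@c['R']; o=-c['R'].T@c['t']
    return o+d*((z-o[2])/d[:,2])[:,None]
def proj(c,X):
    return cv2.projectPoints(np.array(X,float).reshape(-1,3),cv2.Rodrigues(np.array(c['R'],float))[0],np.array(c['t'],float),K(c),np.array(c['distortion'],float))[0].reshape(-1,2)
def cloud(c):
    v,u=np.mgrid[0:400,0:640]; uv=np.c_[u.ravel(),v.ravel()]
    z=c['z_map'].ravel(); P=rays(c,uv)*z[:,None]
    X=(P-c['t'])@c['R']; X[z==0]=np.nan
    return X.reshape(400,640,3)
def pose():
    s=robot.state(); q=s['ee_rot']; return np.array(s['tcp_pos']),Ro.from_quat(np.r_[q[1:],q[0]])
def totool(grasp,yaw_y=None):
    """shift (mm, tool axes) to bring grasp point to world point; turn about tool z so tool y is along world angle yaw_y"""
    p,R=pose(); g=p+R.apply([0,0,.167]); d=R.inv().apply(np.array(grasp)-g)*1000
    a=None
    if yaw_y is not None:
        v=R.inv().apply([np.cos(yaw_y),np.sin(yaw_y),0]); a=np.arctan2(-v[0],v[1]); a=(a+np.pi/2)%np.pi-np.pi/2
    return d.round(1),a
E
python3 - <<'E'
from h import *
s=robot.state(); print(s)
for n in('scene','side'):
    c=cam(n,n+'1.png'); print(n,-c['R'].T@c['t'])
E
```

```text
{'clock': 0.0, 'qpos': array([-1.30278334e+00,  2.59334025e-01,  1.53608073e+00, -3.54916067e-05,
        1.34802829e+00, -2.02793620e-01]), 'joint_velocities': array([-6.45462811e-04, -4.14364662e-04, -2.71076053e-04,  3.35648386e-04,
        2.27944493e-05, -9.89218709e-04]), 'effort': array([ 8.98690032e-04, -4.37300920e+01, -2.84008509e+01,  7.17089209e-02,
        4.11588955e-02, -1.43816255e-04]), 'tcp_pos': array([ 0.24944108, -0.48993298,  0.40392319]), 'ee_rot': array([-9.24135780e-04,  9.72419021e-01,  2.33238913e-01, -4.74593295e-05]), 'force': array([-0.21769124,  0.0294546 , -1.25239453]), 'moment': array([-0.01011659,  0.04353884, -0.02926531]), 'gripper_force': 0.0, 'width': 0.09290197372809196}
scene [ 1.21249084 -0.07889664  0.64769825]
side [ 0.50596245 -0.77925303  0.65010671]
```

View pics/scene1.png

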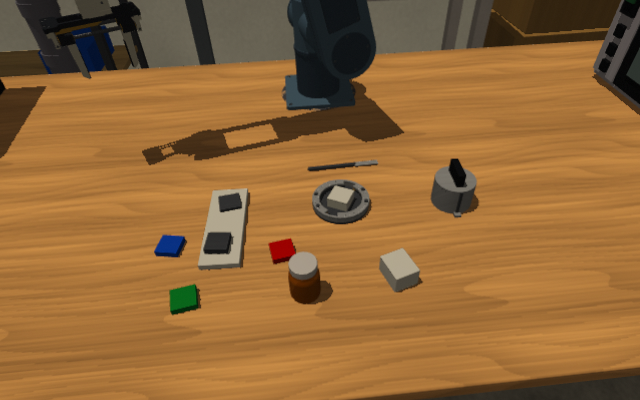

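View pics/side1.png

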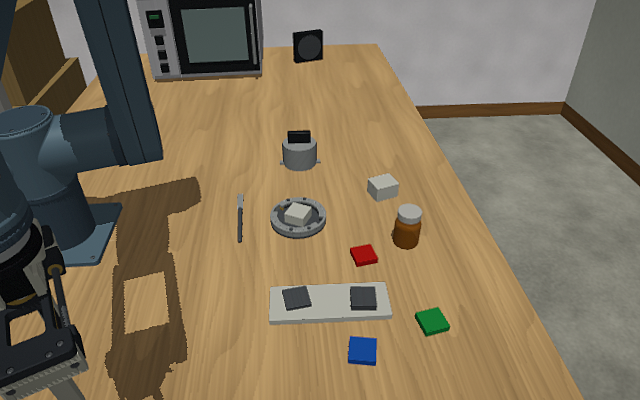

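The scene view shows the base at about (341,200), hood at (454,190), and the board with plates at (230,202) and (218,243). The side view shows the base at (298,216), hood at (299,150), and plates at (297,298) and (363,298).

```bash
python3 - <<'E'
from h import *
c=load('scene'); s=load('side')
X=cloud(c);Y=cloud(s)
def rect(mask,P,name):
    pts=P[mask][:,:2]; r=cv2.minAreaRect((pts*1000).astype(np.float32)); print(name,mask.sum(),np.round(r[0],1),np.round(r[1],1),round(r[2],1),'zmed',np.round(np.nanmedian(P[mask][:,2])*1000,1))
for n,P,cc,rs in(('scene',X,c,{'pA':(215,190,245,213),'pB':(202,230,235,256),'board':(195,185,252,270),'ped':(325,182,358,212),'bar':(445,155,470,190)}),('side',Y,s,{'pA':(278,284,314,312),'pB':(345,283,382,312),'board':(262,278,396,328),'ped':(280,200,316,228),'bar':(283,128,315,145)})):
    col=cc['color'].astype(int).sum(2)
    for k,(a,b,e,f) in rs.items():
        m=np.zeros((400,640),bool); m[b:f,a:e]=1
        z=P[...,2]
        if k[0]=='p' and k!='ped': m&=(col<210)&(z>.019)
        if k=='board': m&=(z>.009)
        if k=='ped': m&=(z>.026)
        if k=='bar': m&=(z>.085)
        m&=np.isfinite(z)
        zz=z[m]; h=np.percentile(zz,80) ; m&=abs(z-h)<.004
        rect(m,P,n+' '+k)
        print(np.round(P[m].mean(0)*1000,1))
# hood/base circle by height
for n,cc,box in(('scene',c,(295,145,490,230)),('side',s,(255,110,340,245))):
    a,b,e,f=box
    cv2.imwrite(f'pics/{n}_crop.png',cv2.resize(cc['color'][b:f,a:e,::-1],None,fx=4,fy=4,interpolation=cv2.INTER_CUBIC))
E
```

```text
scene pA 277 [ 511.7 -237.1] [45.3 43.9] 9.2 zmed 22.3
[ 513.3 -237.1   22.2]
scene pB 381 [ 632.6 -251.7] [44.3 45.9] 83.7 zmed 28.3
[ 633.5 -251.5   28.3]
scene board 425 [ 567.7 -243.4] [ 53.  174.7] 84.7 zmed 22.3
[ 543.9 -241.    22.4]
scene ped 312 [524.8   5.6] [46.9 50.1] 60.3 zmed 29.5
[526.2   5.8  29.4]
scene bar 150 [543.5 251.3] [15.9 61. ] 89.7 zmed 95.2
[544.9 250.7  95.1]
side pA 254 [ 508.  -239.4] [45.  46.1] 8.6 zmed 22.8
[ 508.4 -239.1   22.7]
side pB 472 [ 628.4 -253.8] [45.9 44.2] 84.3 zmed 28.6
[ 628.5 -254.4   28.6]
side board 632 [ 575.4 -244.8] [ 54.3 191.5] 84.5 zmed 22.8
[ 528.  -244.9   22.8]
side ped 288 [524.   7.] [49.4 47.1] 62.3 zmed 30.4
[523.6   5.2  30.3]
side bar 95 [540.3 251.4] [22.  60.1] 88.5 zmed 94.3
[540.2 249.   94. ]
```

View pics/scene_crop.png

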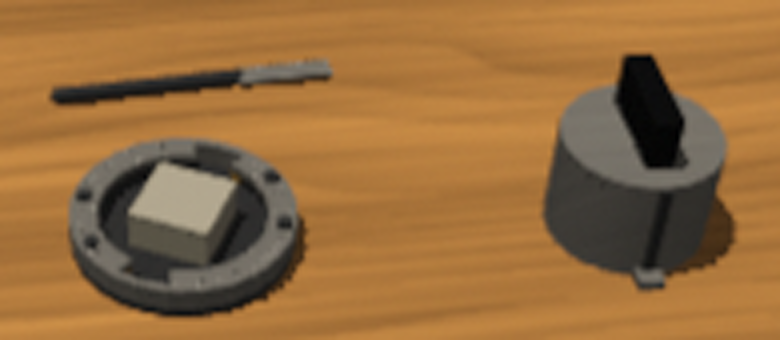

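The crop shows the base's slots at about (349,184) and (331,212) in scene pixels, so base +x points about -29°. Round studs sit clockwise of the slots, and the hood's bar lies nearly along world x. Plate A (robot side) is thin, plate B is thick. I'll go above the thick plate for a wrist look.

```bash
python3 - <<'E'
from h import *
print(totool([.600,-.250,.16],np.radians(-6)))
E
```

```text
(array([421.2, -54.5,  77.2]), np.float64(-0.9952836250690614))
```

```bash
python3 -m creep '[[[421,-54,77,0,0,-1,93],[421,-54,77,0,0,-1,93],[421,-54,77,0,0,-1,93],[421,-54,77,0,0,-1,93],[421,-54,77,0,0,-1,93],[421,-54,77,0,0,-1,93],[421,-54,77,0,0,-1,93],[421,-54,77,0,0,-1,93],[421,-54,77,0,0,-1,93],[421,-54,77,0,0,-1,93],[421,-54,77,0,0,-1,93],[421,-54,77,0,0,-1,93]]]' 20
python3 - <<'E'
from h import *
print(robot.state()['clock'],totool([.600,-.250,.16],np.radians(-6)))
c=cam('wrist','w1.png'); print(-c['R'].T@c['t'])
E
```

```text
clock: 1.1
tcp_pos: [0.6023, -0.2481, 0.3258]
ee_rot: [-0.001, 0.74, 0.673, 0.0]
force: [-0.8, -0.5, 0.0]
width: 0.0929
gripper_force: 0.0
1.1 (array([-2.4, -1.9, -1.2]), np.float64(0.009202124255670796))
[ 0.61010001 -0.17951143  0.30621555]
```

View pics/w1.png

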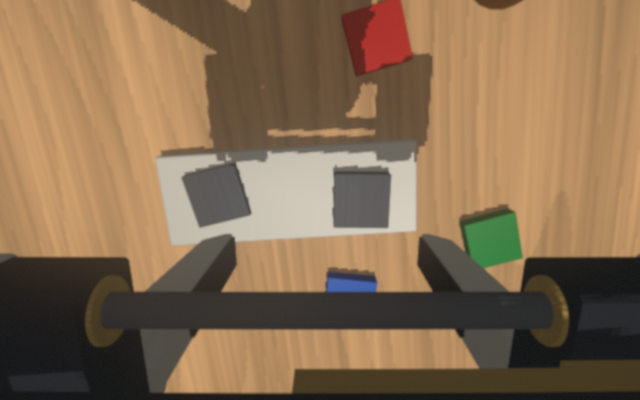

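The wrist view shows the thin plate centred near (217,195) and the thick one near (362,199), both clear of the fingers.

```bash
cat >> h.py <<'E'
def square(c,box,zt,thr=210,dark=True):
    """top-face square in box by depth at height zt"""
    a,b,e,f=box; P=cloud(c); m=np.zeros((400,640),bool); m[b:f,a:e]=1
    m&=np.isfinite(P[...,2])&(abs(P[...,2]-zt)<.003)
    if dark: m&=c['color'].astype(int).sum(2)<thr
    m=cv2.morphologyEx(m.astype(np.uint8),cv2.MORPH_OPEN,np.ones((3,3)))>0
    r=cv2.minAreaRect((onz(c,np.argwhere(m)[:,::-1],zt)[:,:2]*1000).astype(np.float32))
    return np.round(r[0],1),np.round(r[1],1),round(r[2],1),int(m.sum()),np.round(np.median(P[m][:,2])*1000,1)
E
python3 - <<'E'
from h import *
c=load('wrist')
print('thin',square(c,(170,155,260,235),.023)); r=square(c,(322,163,400,235),.029); print('thick',r)
print(onz(c,[(183,177),(233,164),(249,213),(201,227)],.023).round(4)[:,:2].mean(0),onz(c,[(335,171),(391,171),(389,228),(333,226)],.029)[:,:2].mean(0))
x,y=r[0]/1000
t=r[2]; t=(t+45)%90-45
print(t,totool([x,y,.017+.019],np.radians(t)))
E
```

```text
Traceback (most recent call last):
  File "h.py", line 39, in square
    r=cv2.minAreaRect((onz(c,np.argwhere(m)[:,::-1],zt)[:,:2]*1000).astype(np.float32))
                       ~~~^^^^^^^^^^^^^^^^^^^^^^^^^^^^^
  File "h.py", line 15, in onz
    d=rays(c,uv)@c['R']; o=-c['R'].T@c['t']
      ~~~~^^^^^^
  File "h.py", line 12, in rays
    p=cv2.undistortPoints(np.array(uv,float).reshape(-1,1,2),K(c),np.array(c['distortion'],float)).reshape(-1,2)
      ~~~~~~~~~~~~~~~~~~~^^^^^^^^^^^^^^^^^^^^^^^^^^^^^^^^^^^^^^^^^^^^^^^^^^^^^^^^^^^^^^^^^^^^^^^^^
cv2.error: OpenCV(4.12.0) /io/opencv/modules/calib3d/src/undistort.dispatch.cpp:347: error: (-215:Assertion failed) CV_IS_MAT(_src) && CV_IS_MAT(_dst) && (_src->rows == 1 || _src->cols == 1) && (_dst->rows == 1 || _dst->cols == 1) && _src->cols + _src->rows - 1 == _dst->rows + _dst->cols - 1 && (CV_MAT_TYPE(_src->type) == CV_32FC2 || CV_MAT_TYPE(_src->type) == CV_64FC2) && (CV_MAT_TYPE(_dst->type) == CV_32FC2 || CV_MAT_TYPE(_dst->type) == CV_64FC2) in function 'cvUndistortPointsInternal'
```

```bash
python3 - <<'E'
from h import *
c=load('wrist'); P=cloud(c)
print(P[195,217],P[199,362],P[190,290],P[270,270], c['color'][195,217],c['color'][199,362])
for n,u,z in(('thin',[(183,177),(233,164),(249,213),(201,227)],.023),('thick',[(335,171),(391,171),(389,228),(333,226)],.029)):
    r=cv2.minAreaRect((onz(c,u,z)[:,:2]*1000).astype(np.float32)); print(n,np.round(r[0],1),np.round(r[1],1),r[2])
E
```

```text
[ 0.5117938  -0.23852389  0.02293331] [ 0.63166416 -0.2520959   0.02871363] [ 0.57211871 -0.24175746  0.01544978] [ 5.41542353e-01 -3.20776135e-01  4.40944313e-04] [92 90 88] [96 95 93]
thin [ 511.4 -239.5] [43.7 44.8] 8.795232772827148
thick [ 632.1 -252.3] [48.2 46.9] 82.7398910522461
```

```bash
sed -i 's/thr=210/thr=380/' h.py; python3 - <<'E'
from h import *
c=load('wrist')
print('thin',square(c,(170,155,260,235),.023)); r=square(c,(322,163,400,235),.029); print('thick',r)
x,y=r[0]/1000
t=(r[2]+45)%90-45
print(t,totool([x,y,.017+.019],np.radians(t)))
E
```

```text
thin (array([ 511.2, -238.4]), array([46.7, 46. ]), 8.5, 2946, np.float64(23.3))
thick (array([ 631.1, -253.3]), array([45.7, 45.2]), 84.5, 2967, np.float64(29.2))
-5.5 (array([ -0.8,  31. , 123.4]), np.float64(-0.0007543571752239853))
```

```bash
python3 -m creep '[[[-1,31,20,0,0,0,75],[-1,31,60,0,0,0,75],[-1,31,95,0,0,0,75],[-1,31,115,0,0,0,75],[-1,31,115,0,0,0,75],[-1,31,115,0,0,0,75],[-1,31,115,0,0,0,75]]]'
python3 - <<'E'
from h import *
print(totool([.6311,-.2533,.036],np.radians(-5.5)), totool([.6311,-.2533,.036],np.radians(-5.5)))
E
```

```text
clock: 1.73
tcp_pos: [0.6309, -0.2567, 0.2149]
ee_rot: [0.001, 0.742, 0.67, 0.0]
force: [0.0, 0.3, 0.4]
width: 0.0753
gripper_force: 0.0
(array([ 3.7, -0.5, 11.9]), np.float64(-0.0053794624862963936)) (array([ 3.7, -0.5, 11.9]), np.float64(-0.0053794624862963936))
```

```bash
python3 -m creep '[[[3,0,10,0,0,0,75],[3,0,10,0,0,0,75],[3,0,10,0,0,0,75],[3,0,10,0,0,0,40],[3,0,10,0,0,0,40],[3,0,10,0,0,0,40],[3,0,10,0,0,0,40],[3,0,10,0,0,0,40],[3,0,10,0,0,0,40]]]' 20
python3 - <<'E'
from h import *
print(totool([.6311,-.2533,.036],np.radians(-5.5)))
E
```

```text
clock: 2.48
tcp_pos: [0.6313, -0.2522, 0.2028]
ee_rot: [0.0, 0.742, 0.671, -0.0]
force: [-1.4, 0.7, 1.2]
width: 0.0454
gripper_force: 20.0
(array([-1.1, -0.1, -0.2]), np.float64(-0.003917300155755754))
```

```bash
python3 -m creep '[[[0,0,-40,0,0,0,40],[0,0,-80,0,0,0,40],[0,0,-120,0,0,0,40],[0,0,-125,0,0,0,40],[0,0,-125,0,0,0,40]]]'
python3 - <<'E'
from h import *
print(totool([.496,-.046,.16],np.radians(-29)))
E
```

```text
clock: 2.9
tcp_pos: [0.6321, -0.2526, 0.3319]
ee_rot: [0.004, 0.742, 0.671, 0.001]
force: [0.8, -0.3, -1.4]
width: 0.0457
gripper_force: 20.0
(array([ 192.5, -157.2,    3.2]), np.float64(0.40628859697008113))
```

```bash
python3 -m creep '[[[30,-25,0,0,0,0.1,40],[60,-50,0,0,0,0.2,40],[90,-75,0,0,0,0.3,40],[120,-100,0,0,0,0.4,40],[150,-125,0,0,0,0.406,40],[175,-145,0,0,0,0.406,40],[190,-157,2,0,0,0.406,40],[190,-157,2,0,0,0.406,40],[190,-157,2,0,0,0.406,40],[190,-157,2,0,0,0.406,40],[190,-157,2,0,0,0.406,40],[190,-157,2,0,0,0.406,40]]]'
python3 - <<'E'
from h import *
print(totool([.496,-.046,.16],np.radians(-29)))
c=cam('wrist','w2.png'); 
E
```

```text
clock: 3.9
tcp_pos: [0.4947, -0.0485, 0.3253]
ee_rot: [-0.0, 0.862, 0.507, -0.0]
force: [0.2, 0.9, -1.8]
width: 0.0457
gripper_force: 20.0
(array([ 2.9,  0. , -1.7]), np.float64(-0.0010637558072230657))
```

View pics/w2.png

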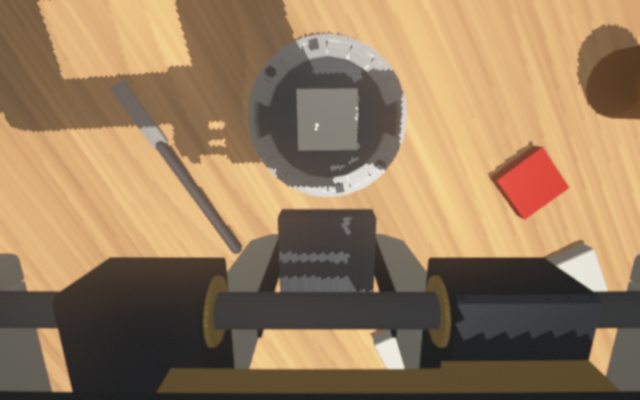

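The wrist view shows the pedestal at about (297–358, 88–151), slots left (258,118) and right (397,115), and the held thick plate at (327,250) nearly parallel to it.

```bash
python3 - <<'E'
from h import *
c=load('wrist'); P=cloud(c)
r=square(c,(280,75,375,165),.030,dark=False); print('ped',r)
m=np.zeros((400,640),bool); m[25:203,240:415]=1; m&=abs(P[...,2]-.020)<.003
X=onz(c,np.argwhere(m)[:,::-1],.02)[:,:2]; X=X[np.linalg.norm(X-r[0]/1000,axis=1)<.07]
print('ring',np.round(np.array(cv2.minEnclosingCircle((X*1000).astype(np.float32))[0]),1),cv2.minEnclosingCircle((X*1000).astype(np.float32))[1])
# slot directions: angle histogram of missing lip at r 48-60
ctr=r[0]/1000; A=np.degrees(np.arctan2(*(X-ctr).T[::-1])); rr=np.linalg.norm(X-ctr,axis=1); s=(rr>.049)&(rr<.056)
h,_=np.histogram(A[s],bins=np.arange(-180,181,5)); print(list(zip(range(-180,180,5),h)))
E
```

```text
ped (array([526.2,   5.6]), array([45.7, 46. ]), 60.9, 3666, np.float64(30.3))
ring [526.2   5.5] 63.59251022338867
[(-180, np.int64(46)), (-175, np.int64(48)), (-170, np.int64(48)), (-165, np.int64(46)), (-160, np.int64(46)), (-155, np.int64(47)), (-150, np.int64(46)), (-145, np.int64(47)), (-140, np.int64(43)), (-135, np.int64(45)), (-130, np.int64(45)), (-125, np.int64(42)), (-120, np.int64(47)), (-115, np.int64(42)), (-110, np.int64(39)), (-105, np.int64(45)), (-100, np.int64(45)), (-95, np.int64(44)), (-90, np.int64(46)), (-85, np.int64(44)), (-80, np.int64(48)), (-75, np.int64(41)), (-70, np.int64(40)), (-65, np.int64(46)), (-60, np.int64(48)), (-55, np.int64(48)), (-50, np.int64(49)), (-45, np.int64(23)), (-40, np.int64(0)), (-35, np.int64(0)), (-30, np.int64(0)), (-25, np.int64(0)), (-20, np.int64(1)), (-15, np.int64(53)), (-10, np.int64(54)), (-5, np.int64(56)), (0, np.int64(54)), (5, np.int64(58)), (10, np.int64(58)), (15, np.int64(57)), (20, np.int64(57)), (25, np.int64(59)), (30, np.int64(59)), (35, np.int64(58)), (40, np.int64(55)), (45, np.int64(59)), (50, np.int64(59)), (55, np.int64(62)), (60, np.int64(52)), (65, np.int64(49)), (70, np.int64(41)), (75, np.int64(59)), (80, np.int64(55)), (85, np.int64(59)), (90, np.int64(60)), (95, np.int64(57)), (100, np.int64(55)), (105, np.int64(49)), (110, np.int64(40)), (115, np.int64(56)), (120, np.int64(57)), (125, np.int64(53)), (130, np.int64(55)), (135, np.int64(26)), (140, np.int64(0)), (145, np.int64(0)), (150, np.int64(0)), (155, np.int64(0)), (160, np.int64(0)), (165, np.int64(46)), (170, np.int64(49)), (175, np.int64(48))]
```

```bash
python3 - <<'E'
from h import *
print(totool([.5267,.0066,.057],np.radians(-29.1)))
E
```

```text
(array([ 63.7,   1.4, 101.4]), np.float64(0.0006708353088056285))
```

```bash
python3 -m creep '[[[35,1,5,0,0,0,40],[64,1,30,0,0,0,40],[64,1,65,0,0,0,40],[64,1,90,0,0,0,40],[64,1,99,0,0,0,40],[64,1,99,0,0,0,40],[64,1,99,0,0,0,40],[64,1,99,0,0,0,40],[64,1,99,0,0,0,40]]]'
python3 - <<'E'
from h import *
print(totool([.5267,.0066,.051],np.radians(-29.1)))
E
```

```text
clock: 4.7
tcp_pos: [0.5267, 0.0075, 0.2285]
ee_rot: [0.001, 0.862, 0.507, 0.001]
force: [-0.3, 0.1, -1.0]
width: 0.0458
gripper_force: 20.0
(array([-1. , -0.2, 10.5]), np.float64(0.001157168458610247))
```

```bash
python3 -m creep '[[[-1,0,4,0,0,0,40],[-1,0,7,0,0,0,40],[-1,0,9,0,0,0,40],[-1,0,9,0,0,0,40],[-1,0,9,0,0,0,40],[-1,0,9,0,0,0,40]]]'
python3 - <<'E'
from h import *
print(totool([.5267,.0066,.051],np.radians(-29.1)))
E
```

```text
clock: 5.2
tcp_pos: [0.5254, 0.0072, 0.2178]
ee_rot: [0.0, 0.862, 0.508, -0.0]
force: [0.7, -0.2, -0.9]
width: 0.0456
gripper_force: 20.0
(array([ 0.1,  1.4, -0.2]), np.float64(0.0019095045748951378))
```

```bash
python3 -m creep '[[[0,1,1,0,0,0,40],[0,1,1,0,0,0,40],[0,1,1,0,0,0,40],[0,1,1,0,0,0,40],[0,1,1,0,0,0,70],[0,1,1,0,0,0,70],[0,1,1,0,0,0,70],[0,1,1,0,0,0,70],[0,1,-39,0,0,0,70],[0,1,-79,0,0,0,70],[0,1,-109,0,0,0,70],[0,1,-109,0,0,0,70]]]'
python3 - <<'E'
from h import *
print(totool([.496,-.046,.16],np.radians(-29)))
E
```

```text
clock: 6.2
tcp_pos: [0.5284, 0.0064, 0.3331]
ee_rot: [0.004, 0.862, 0.508, 0.004]
force: [1.0, -0.9, 0.1]
width: 0.0701
gripper_force: 0.0
(array([-62.1,  -4.8,   5.8]), np.float64(0.0003169749182303505))
```

```bash
python3 -m creep '[[[-35,-3,4,0,0,0,70],[-61,-4,4,0,0,0,70],[-61,-4,4,0,0,0,70],[-61,-4,4,0,0,0,70],[-61,-4,4,0,0,0,70],[-61,-4,4,0,0,0,70],[-61,-4,4,0,0,0,70]]]'
python3 - <<'E'
from h import *
c=cam('wrist','w3.png')
print(square(c,(270,60,385,180),.044,thr=480),square(c,(270,60,385,180),.044,dark=False)) 
print(totool([.5112,-.2384,.10],np.radians(8.5)))
E
```

```text
clock: 6.78
tcp_pos: [0.4936, -0.0441, 0.3226]
ee_rot: [-0.0, 0.861, 0.508, 0.0]
force: [0.0, 1.1, -0.3]
width: 0.0702
gripper_force: 0.0
(array([526.3,   6.3]), array([45.4, 45.9]), 61.0, 4065, np.float64(44.2)) (array([526.3,   6.3]), array([45.4, 45.9]), 61.0, 4065, np.float64(44.2))
(array([-161.5,  109.5,   55.5]), np.float64(-0.653364706583546))
```

```bash
python3 -m creep '[[[-30,20,0,0,0,-0.12,75],[-60,40,0,0,0,-0.24,75],[-92,62,10,0,0,-0.36,75],[-124,84,25,0,0,-0.48,75],[-150,102,40,0,0,-0.6,75],[-162,110,54,0,0,-0.653,75],[-162,110,54,0,0,-0.653,75],[-162,110,54,0,0,-0.653,75],[-162,110,54,0,0,-0.653,75],[-162,110,54,0,0,-0.653,75],[-162,110,54,0,0,-0.653,75],[-162,110,54,0,0,-0.653,75]]]'
python3 - <<'E'
from h import *
print(totool([.5112,-.2384,.0360],np.radians(8.5)))
E
```

```text
clock: 7.83
tcp_pos: [0.5112, -0.2387, 0.2697]
ee_rot: [0.001, 0.653, 0.757, 0.0]
force: [-0.3, 0.9, -0.2]
width: 0.0746
gripper_force: 0.0
(array([ 0.5, -0.2, 66.7]), np.float64(-0.00022658947396636542))
```

```bash
python3 -m creep '[[[0,0,30,0,0,0,75],[0,0,55,0,0,0,75],[0,0,63,0,0,0,75],[0,0,65,0,0,0,75],[0,0,65,0,0,0,75],[0,0,65,0,0,0,75],[0,0,65,0,0,0,75],[0,0,65,0,0,0,75]]]'
python3 - <<'E'
from h import *
print(totool([.5112,-.2384,.0355],np.radians(8.5)))
E
```

```text
clock: 8.5
tcp_pos: [0.5114, -0.24, 0.205]
ee_rot: [0.001, 0.653, 0.757, 0.0]
force: [-0.9, -0.5, -0.2]
width: 0.0749
gripper_force: 0.0
(array([ 1.9, -0.2,  2.5]), np.float64(-0.0012856784014352307))
```

```bash
python3 -m creep '[[[1,0,2.5,0,0,0,75],[1,0,2.5,0,0,0,75],[1,0,2.5,0,0,0,75],[1,0,2.5,0,0,0,40],[1,0,2.5,0,0,0,40],[1,0,2.5,0,0,0,40],[1,0,2.5,0,0,0,40],[1,0,2.5,0,0,0,40],[1,0,2.5,0,0,0,40]]]' 15
python3 - <<'E'
from h import *
print(totool([.5112,-.2384,.0355],np.radians(8.5)))
E
```

```text
clock: 9.25
tcp_pos: [0.5108, -0.2388, 0.2014]
ee_rot: [0.0, 0.653, 0.757, -0.0]
force: [-0.7, -0.2, 2.4]
width: 0.046
gripper_force: 15.4
(array([ 0.4,  0.4, -1.1]), np.float64(-0.0014225729308390278))
```

```bash
python3 -m creep '[[[0,0,-40,0,0,0,40],[0,0,-80,0,0,0,40],[0,0,-90,0,0,0,40],[0,0,-90,0,0,0,40],[0,0,-90,0,0,0,40]]]'
python3 - <<'E'
from h import *
print(totool([.526,.0053,.110],np.radians(-29.1)))
E
```

```text
clock: 9.67
tcp_pos: [0.5106, -0.2386, 0.2911]
ee_rot: [0.0, 0.653, 0.757, 0.0]
force: [-0.1, 0.4, -1.7]
width: 0.0459
gripper_force: 15.0
(array([239.1,  50.9,  14. ]), np.float64(0.6548829495180772))
```

```bash
python3 -m creep '[[[38,8,0,0,0,0.12,40],[76,16,0,0,0,0.24,40],[114,24,0,0,0,0.36,40],[152,32,0,0,0,0.48,40],[190,40,5,0,0,0.6,40],[225,48,10,0,0,0.655,40],[239,51,13,0,0,0.655,40],[239,51,13,0,0,0.655,40],[239,51,13,0,0,0.655,40],[239,51,13,0,0,0.655,40],[239,51,13,0,0,0.655,40],[239,51,13,0,0,0.655,40]]]'
python3 - <<'E'
from h import *
print(totool([.526,.0053,.068],np.radians(-29.1)))
E
```

```text
clock: 10.67
tcp_pos: [0.5263, 0.0038, 0.278]
ee_rot: [-0.0, 0.863, 0.506, -0.0]
force: [1.0, 0.8, -0.0]
width: 0.046
gripper_force: 15.0
(array([ 1.2, -0.9, 43. ]), np.float64(-0.0018910754076950642))
```

```bash
python3 -m creep '[[[1,-1,20,0,0,0,40],[1,-1,36,0,0,0,40],[1,-1,42,0,0,0,40],[1,-1,42,0,0,0,40],[1,-1,42,0,0,0,40],[1,-1,42,0,0,0,40],[1,-1,42,0,0,0,40]]]'
python3 - <<'E'
from h import *
print(totool([.526,.0053,.0634],np.radians(-29.1)))
E
```

```text
clock: 11.25
tcp_pos: [0.5263, 0.0062, 0.2372]
ee_rot: [0.001, 0.862, 0.507, 0.001]
force: [-0.0, -0.2, -0.4]
width: 0.0457
gripper_force: 15.0
(array([-1. , -0.1,  6.8]), np.float64(-0.0003935251152564767))
```

```bash
python3 -m creep '[[[-1,0,3,0,0,0,40],[-1,0,5,0,0,0,40],[-1,0,6,0,0,0,40],[-1,0,6,0,0,0,40],[-1,0,6,0,0,0,40],[-1,0,6,0,0,0,40]]]'
python3 - <<'E'
from h import *
print(totool([.526,.0053,.0634],np.radians(-29.1)))
E
```

```text
clock: 11.75
tcp_pos: [0.5253, 0.0056, 0.2304]
ee_rot: [0.0, 0.862, 0.507, -0.0]
force: [0.2, -0.4, 1.9]
width: 0.0456
gripper_force: 15.1
(array([ 0. ,  0.8, -0. ]), np.float64(1.3274011015917964e-05))
```

```bash
python3 -m creep '[[[0,0,0,0,0,0,70],[0,0,0,0,0,0,70],[0,0,0,0,0,0,70],[0,0,0,0,0,0,70],[0,0,-30,0,0,0,70],[-30,0,-65,0,0,0,70],[-60,0,-95,0,0,0,70],[-61,0,-95,0,0,0,70],[-61,0,-95,0,0,0,70],[-61,0,-95,0,0,0,70],[-61,0,-95,0,0,0,70]]]'
python3 - <<'E'
from h import *
c=cam('wrist','w4.png')
print(square(c,(270,50,385,185),.052,thr=480),square(c,(270,50,385,185),.052,dark=False)) 
cv2.imwrite('pics/w4c.png',cv2.resize(c['color'][20:220,230:430,::-1],None,fx=2.5,fy=2.5))
# hood vantage: tool x = world (yaw 90 -> x at 180)
print(totool([.60,.250,.22],np.radians(90)))
E
```

```text
clock: 12.67
tcp_pos: [0.4954, -0.047, 0.3239]
ee_rot: [-0.001, 0.862, 0.507, -0.001]
force: [-0.1, 0.3, 0.1]
width: 0.0705
gripper_force: 0.0
(array([526.6,   5.6]), array([44.8, 45.9]), 60.8, 4262, np.float64(52.2)) (array([526.6,   5.6]), array([44.8, 45.9]), 60.8, 4262, np.float64(52.2))
(array([310.3, -52.6, -63.2]), np.float64(1.0633331810369597))
```

View pics/w4c.png

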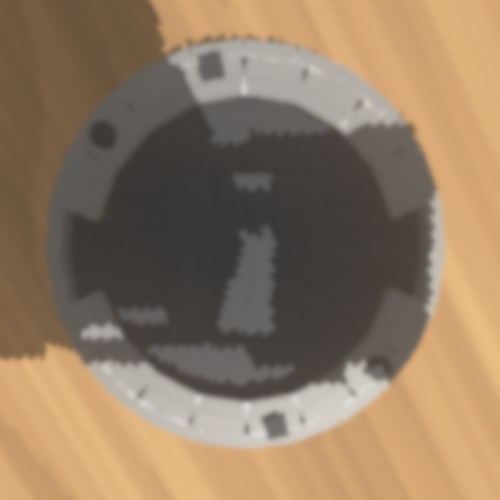

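The pile is centred and square. Slots appear at left and right, with round studs at crop (102,135) and (378,367). Next, to the hood.

```bash
python3 -m creep '[[[20,-3,-20,0,0,-0.12,70],[50,-8,-45,0,0,-0.24,70],[85,-14,-63,0,0,-0.36,70],[120,-20,-63,0,0,-0.48,70],[155,-26,-63,0,0,-0.6,70],[190,-32,-63,0,0,-0.72,70],[225,-38,-63,0,0,-0.84,70],[260,-44,-63,0,0,-0.96,70],[290,-49,-63,0,0,-1.08,70],[310,-53,-63,0,0,-1.2,70],[310,-53,-63,0,0,-1.32,70],[310,-53,-63,0,0,-1.44,70]]]'
python3 -m creep '[[[0,0,0,0,0,-0.12,70],[0,0,0,0,0,-0.24,70],[0,0,0,0,0,-0.36,70],[0,0,0,0,0,-0.48,70],[0,0,0,0,0,-0.6,70],[0,0,0,0,0,-0.637,70],[0,0,0,0,0,-0.637,70],[0,0,0,0,0,-0.637,70],[0,0,0,0,0,-0.637,70]]]'
python3 - <<'E'
from h import *
print(totool([.60,.250,.22],np.radians(90)),robot.state()['qpos'].round(2))
c=cam('wrist','w5.png')
E
```

```text
clock: 13.72
tcp_pos: [0.5999, 0.2519, 0.3854]
ee_rot: [-0.002, 0.309, 0.951, -0.001]
force: [-0.6, 0.1, 0.6]
width: 0.07
gripper_force: 0.0
clock: 14.47
tcp_pos: [0.6, 0.2496, 0.3871]
ee_rot: [-0.001, 0.001, 1.0, -0.0]
force: [0.2, 0.1, 0.5]
width: 0.0702
gripper_force: 0.0
(array([-0.3,  0.5,  0.1]), np.float64(-0.0025267597185971713)) [ 0.22  0.45  1.3   0.    1.39 -1.35]
```

View pics/w5.png

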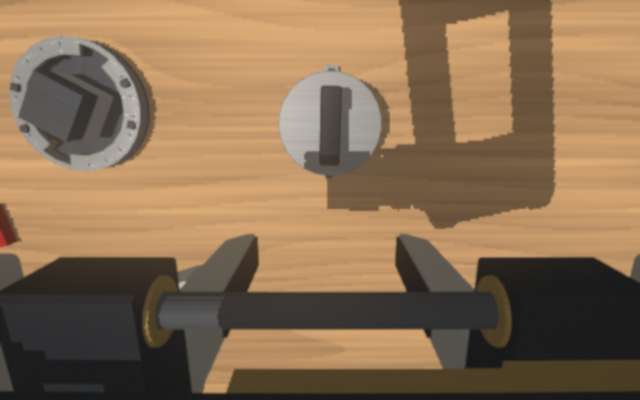

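The hood is at (331,125) with its bar vertical in the image, (320–341, 86–164), and a lug at (334,68). It is clear of the fingers.

```bash
python3 - <<'E'
from h import *
c=load('wrist'); P=cloud(c)
r=square(c,(270,60,400,190),.096,dark=False); print('bar',r)
m=np.zeros((400,640),bool); m[60:190,270:400]=1; m&=abs(P[...,2]-.064)<.003
X=onz(c,np.argwhere(m)[:,::-1],.064)[:,:2]; print('disc',cv2.minEnclosingCircle((X*1000).astype(np.float32)))
print(cv2.minAreaRect((onz(c,[(321,86),(340,86),(340,164),(321,164)],.096)[:,:2]*1000).astype(np.float32)))
E
```

```text
bar (array([542.9, 251.6]), array([15.9, 59.6]), 88.4, 1650, np.float64(96.1))
disc ((543.0074462890625, 251.4495086669922), 45.45614242553711)
((542.9519653320312, 252.17251586914062), (14.85036849975586, 58.14883041381836), 89.78614044189453)
```

```bash
python3 - <<'E'
from h import *
print(totool([.543,.2515,.120],np.radians(88.4)))
E
```

```text
(array([ 56.7,   2. , 100.5]), np.float64(0.025555922744114445))
```

```bash
python3 -m creep '[[[30,1,15,0,0,0.026,60],[57,2,40,0,0,0.026,60],[57,2,75,0,0,0.026,60],[57,2,98,0,0,0.026,60],[57,2,98,0,0,0.026,60],[57,2,98,0,0,0.026,60],[57,2,98,0,0,0.026,60],[57,2,98,0,0,0.026,60]]]'
python3 - <<'E'
from h import *
print(totool([.543,.2515,.086],np.radians(88.4)))
E
```

```text
clock: 15.18
tcp_pos: [0.5442, 0.2513, 0.2923]
ee_rot: [0.002, 0.014, 1.0, 0.0]
force: [-0.2, 0.5, -0.1]
width: 0.0601
gripper_force: 0.0
(array([ 2. , -0. , 39.3]), np.float64(-0.00023653737534234942))
```

```bash
python3 -m creep '[[[1,0,20,0,0,0,60],[1,0,35,0,0,0,60],[1,0,38,0,0,0,60],[1,0,38,0,0,0,60],[1,0,38,0,0,0,60],[1,0,38,0,0,0,60]]]'
python3 - <<'E'
from h import *
print(totool([.543,.2515,.086],np.radians(88.4)))
E
```

```text
clock: 15.68
tcp_pos: [0.5429, 0.2512, 0.2538]
ee_rot: [0.001, 0.014, 1.0, 0.0]
force: [0.1, 0.2, -0.4]
width: 0.0599
gripper_force: 0.0
(array([0.3, 0.1, 0.8]), np.float64(3.0675762233034476e-05))
```

```bash
python3 -m creep '[[[0,0,1,0,0,0,10],[0,0,1,0,0,0,10],[0,0,1,0,0,0,10],[0,0,1,0,0,0,10],[0,0,1,0,0,0,10],[0,0,1,0,0,0,10],[0,0,1,0,0,0,10]]]' 60
python3 - <<'E'
from h import *
print(totool([.543,.2515,.086],np.radians(88.4)))
E
```

```text
clock: 16.27
tcp_pos: [0.5422, 0.2511, 0.2513]
ee_rot: [-0.0, 0.014, 1.0, 0.0]
force: [-0.8, 2.4, 2.2]
width: 0.0179
gripper_force: 1.9
(array([-0.8,  0.4, -1.7]), np.float64(7.471265147218631e-05))
```

```bash
python3 -m creep '[[[0,0,0,0,0,0,10],[0,0,0,0,0,0,10],[0,0,0,0,0,0,10],[0,0,0,0,0,0,10],[0,0,-20,0,0,0,10],[0,0,-45,0,0,0,10],[0,0,-70,0,0,0,10],[0,0,-95,0,0,0,10],[0,0,-100,0,0,0,10],[0,0,-100,0,0,0,10],[0,0,-100,0,0,0,10]]]'
python3 - <<'E'
from h import *
print(totool([.5262,.0056,.185],np.radians(60.9)))
E
```

```text
clock: 17.18
tcp_pos: [0.5417, 0.2509, 0.3499]
ee_rot: [-0.001, 0.014, 1.0, -0.0]
force: [0.0, -0.8, -4.3]
width: 0.0154
gripper_force: 60.0
(array([   8.4, -245.5,   -1.9]), np.float64(0.48006633540342847))
```

```bash
python3 -m creep '[[[2,-20,0,0,0,0.06,10],[3,-50,0,0,0,0.12,10],[4,-80,0,0,0,0.18,10],[5,-110,0,0,0,0.24,10],[6,-140,0,0,0,0.3,10],[7,-170,0,0,0,0.36,10],[8,-200,0,0,0,0.42,10],[8,-225,0,0,0,0.48,10],[8,-240,0,0,0,0.48,10],[8,-245,0,0,0,0.48,10],[8,-245,0,0,0,0.48,10],[8,-245,0,0,0,0.48,10]]]'
python3 -m creep '[[[0,0,0,0,0,0,10],[0,0,0,0,0,0,10],[0,0,0,0,0,0,10]]]'
python3 - <<'E'
from h import *
print(totool([.5255,.006,.160],np.radians(60.9)))
c=cam('scene'); s=cam('side')
a=cv2.resize(c['color'][120:230,280:410,::-1],None,fx=3,fy=3); b=cv2.resize(s['color'][110:245,245:350,::-1],None,fx=2.44,fy=2.44)
h=min(len(a),len(b)); cv2.imwrite('pics/hov.png',np.hstack([a[:h],b[:h]]))
E
```

```text
clock: 18.18
tcp_pos: [0.527, 0.0068, 0.3499]
ee_rot: [-0.001, 0.251, 0.968, 0.0]
force: [0.1, -0.3, -3.6]
width: 0.0158
gripper_force: 60.0
clock: 18.43
tcp_pos: [0.5273, 0.0074, 0.3511]
ee_rot: [-0.0, 0.25, 0.968, 0.0]
force: [-0.7, 0.3, -2.8]
width: 0.0159
gripper_force: 60.0
(array([ 0.8, -2.1, 24.1]), np.float64(0.0016718683690106761))
```

View pics/hov.png

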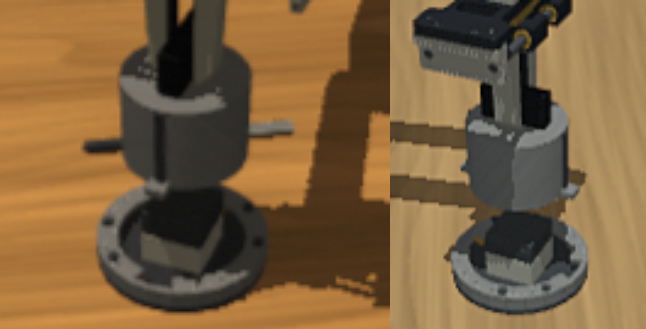

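The hood hangs upright over the pile, with its lug in line with the slot (left view lug (157,187), slot below it). Descending.

```bash
python3 -m creep '[[[1,-2,15,0,0,0,10],[1,-2,35,0,0,0,10],[1,-2,55,0,0,0,10],[1,-2,65,0,0,0,10],[1,-2,68,0,0,0,10],[1,-2,68,0,0,0,10],[1,-2,68,0,0,0,10],[1,-2,68,0,0,0,10]]]'
python3 - <<'E'
from h import *
print(totool([.5255,.006,.0905],np.radians(60.9)))
E
```

```text
clock: 19.2
tcp_pos: [0.5261, 0.0051, 0.2844]
ee_rot: [0.001, 0.251, 0.968, 0.0]
force: [0.1, 0.2, -3.0]
width: 0.0156
gripper_force: 60.0
(array([ 1.3,  0.4, 26.9]), np.float64(0.0002601686177401419))
```

```bash
python3 -m creep '[[[1,0,6,0,0,0,10],[1,0,11,0,0,0,10],[1,0,15,0,0,0,10],[1,0,18,0,0,0,10],[1,0,21,0,0,0,10],[1,0,23,0,0,0,10],[1,0,24,0,0,0,10],[1,0,24,0,0,0,10],[1,0,24,0,0,0,10],[1,0,24,0,0,0,10]]]'
python3 - <<'E'
from h import *
print(totool([.5255,.006,.0905],np.radians(60.9)))
E
```

```text
clock: 20.03
tcp_pos: [0.5247, 0.0056, 0.2594]
ee_rot: [0.0, 0.251, 0.968, 0.0]
force: [0.3, -0.5, -2.6]
width: 0.0155
gripper_force: 60.0
(array([-0.4,  0.7,  1.9]), np.float64(9.498426187604103e-05))
```

```bash
python3 -m creep '[[[0,0,1,0,0,0,10],[0,0,2,0,0,0,10],[0,0,2.5,0,0,0,10],[0,0,2.5,0,0,0,10],[0,0,2.5,0,0,0,10],[0,0,2.5,0,0,0,10]]]'
python3 - <<'E'
from h import *
print(totool([.5255,.006,.0905],np.radians(60.9)),robot.state()['moment'])
E
```

```text
clock: 20.53
tcp_pos: [0.5247, 0.0056, 0.2572]
ee_rot: [0.0, 0.251, 0.968, 0.0]
force: [-2.0, -0.9, 3.2]
width: 0.0155
gripper_force: 60.0
(array([-0.4,  0.7, -0.3]), np.float64(0.00014677248781769237)) [ 0.05771334  0.17338047 -0.01043134]
```

```bash
python3 -m creep '[[[0,0,0,0,0,0.06,10],[0,0,0,0,0,0.12,10],[0,0,0,0,0,0.19,10],[0,0,0,0,0,0.26,10],[0,0,0,0,0,0.33,10],[0,0,0,0,0,0.40,10],[0,0,0,0,0,0.47,10],[0,0,0,0,0,0.54,10],[0,0,0,0,0,0.61,10],[0,0,0,0,0,0.67,10],[0,0,0,0,0,0.70,10],[0,0,0,0,0,0.70,10]]]'
python3 -m creep '[[[0,0,0,0,0,0,10],[0,0,0,0,0,0,10],[0,0,0,0,0,0,10]]]'
python3 - <<'E'
from h import *
print(totool([.5255,.006,.0905],np.radians(60.9-40.1)),robot.state()['moment'])
c=cam('scene'); s=cam('side')
a=cv2.resize(c['color'][120:230,280:410,::-1],None,fx=3,fy=3); b=cv2.resize(s['color'][110:245,245:350,::-1],None,fx=2.44,fy=2.44)
h=min(len(a),len(b)); cv2.imwrite('pics/fin.png',np.hstack([a[:h],b[:h]]))
E
```

```text
clock: 21.53
tcp_pos: [0.525, 0.0056, 0.2572]
ee_rot: [0.001, 0.568, 0.823, 0.0]
force: [-0.6, -0.6, 4.0]
width: 0.0157
gripper_force: 60.0
clock: 21.78
tcp_pos: [0.525, 0.0056, 0.2572]
ee_rot: [0.001, 0.568, 0.823, 0.0]
force: [0.7, -0.7, 4.9]
width: 0.0157
gripper_force: 60.0
(array([ 0.3,  0.5, -0.3]), np.float64(0.0008078601638861205)) [-0.01040528  0.00417044  0.21090481]
```

View pics/fin.png

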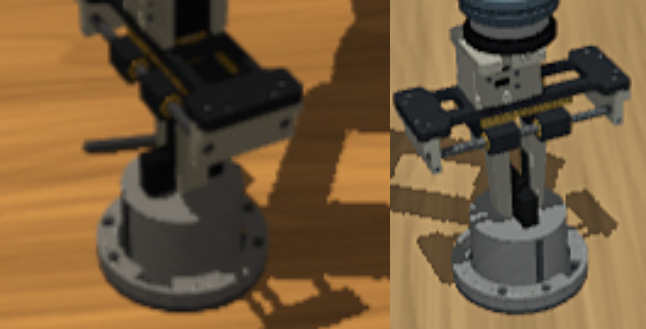

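```bash
python3 - <<'E'
from h import *
s=load('side')
for th in (15,25,30,35,40,45):
    a=np.radians(-29.1-th); p=proj(s,[[.5262+r*np.cos(a),.0056+r*np.sin(a),z] for r,z in((.0445,.035),(.0445,.06),(.056,.02))])
    print(th,((p-[245,110])*2.44+[390,0]).round(0).tolist())
E
```

```text
15 [[558.0, 259.0], [558.0, 237.0], [568.0, 277.0]]
25 [[552.0, 263.0], [552.0, 241.0], [561.0, 282.0]]
30 [[549.0, 265.0], [548.0, 243.0], [557.0, 284.0]]
35 [[545.0, 266.0], [545.0, 244.0], [552.0, 286.0]]
40 [[541.0, 268.0], [541.0, 246.0], [547.0, 288.0]]
45 [[537.0, 269.0], [537.0, 247.0], [542.0, 290.0]]
```

The hood is seated and its rib sits at crop x≈541, which matches 40° of turn. The grip holds at 60 N.

```bash
python3 -c "
from bench import robot; print(robot.hand_in())"
```

```text
the job is handed in; nothing more can be done
None
```

I handed the job in with both plates piled squarely on the pedestal and the hood home, held at the vent position about 40° clockwise of the slots with a 60 N grip; the judge gave no verdict.

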